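# Free a lamp cap from the locked curing box with the release pin

## Task

A lamp cap is locked inside the grey curing box. Take the orange-handled release pin from its stand, push it through the red-ringed access hole in the sloped panel until the hidden spring catch trips and the tray springs open, then put the pin back fully home in its stand and set the cap upright on the floor of the green tray. Leave the blue drawer tray open, let go of everything, and do not push the other things on the bench about or tip the cap over.

Things in the scene. Friction and masses are not known exactly. Their poses are not given: they have to be found in the camera images.
- cure_box: grey fixed curing box, 140 (x) x 120 (y) x 178 mm high with a blue tray front. Origin: centre of its footprint at bench height; own -x is its front, where the tray springs out. The front face is 70 mm ahead of the origin, 112 mm high; from its top edge an aluminium panel slopes up and back at 35 degrees from level; behind (own x 15 to 70 mm) the roof is flat, 178 mm high
- access_panel: sloped aluminium panel of the box, 110 mm along the slope, 120 mm wide, 14 mm thick. Origin: centre of the mouth of the red-ringed access hole in its outer face, 147 mm above the bench. The bore is round, 13 mm across, 20 mm long with its guide boss, mouth chamfered. Own z points outward along the bore: 35 degrees from vertical, leaning to the front of the box
- latch (a joint): travel of the hidden spring catch along the bore, m: 0 at rest, 0.011 pressed to its stop. Its flat pad, 26 mm across, lies on the bore's axis 26 mm below the mouth at rest, seen or felt only through the hole. Pressed about 6 mm it frees the tray. It resists with 2 N at first and 7 N at the stop, and springs back
- tray (a joint): travel of the tray out of the box front, m: 0 shut and latched (cannot be pulled), 0.10 fully open. Once the catch trips, a damped spring opens it in about 1 s and holds it with 3 N. Tray floor top 12 mm above the bench, inside 86 (along travel) x 92 mm, side and back rims 24 mm high; the blue front plate is 6 mm thick, 110 mm wide, its top 102 mm high
- cured_cap: white lamp cap, 38 g, at first shut in the tray, 21 mm ahead of the box's origin (121 mm when open). Origin: centre of its underside, z up. A 66 x 66 mm plate (12 to 18 mm up) on a 30 mm square plug (0 to 12 mm) with a central upright, 18 to 79 mm up, 8 mm thick along own x and 16 mm along own y: grasp it across own x, which lies across the box within 15 degrees while in the tray
- release_pin: release pin, 60 g, 120 mm long. Origin: at the tip, own z up along the pin to the handle. Steel shank 7 mm diameter from 0 to 65 mm with a tapered tip, collar 22 mm diameter from 65 to 70 mm, round orange handle 16 mm diameter from 70 to 120 mm. At first upright in the stand, the collar resting on its top
- pin_stand: grey fixed stand, 56 x 56 mm on a 66 mm square foot, 72 mm high. Origin: centre of its underside. A round upright hole in the middle of the top, 14 mm across, 68 mm deep with chamfered mouth. With the pin home the pin's origin is 7 mm above the stand's
- cap_tray: green fixed open tray, 116 x 116 mm outside, walls 4 mm thick and 22 mm high. Origin: centre of its underside, z up
- cap_tray_in (a point): centre of the green tray's inner floor, the height on which the cap shall stand
- housing_10: the end, nearest the box, of a fixed row of five touching blue lamp housings, each 75 x 75 x 120 mm high; the row runs from here back towards the right side of the robot (towards -x, -y at 45 degrees) for 300 mm. Origin: centre of its underside
- housing: bystander: blue open lamp housing, 75 x 75 x 120 mm high, loose, close to the pin stand (about 100 mm from its middle). Origin: centre of its underside
- glue: bystander: white glue bottle with blue cap, 22 x 34 x 72 mm high, loose, close to the pin stand. Origin: centre of its underside
- frame_a: bystander: cream lamp frame pair with four black pins, 76 x 77 x 63 mm high, loose, beside the green tray. Origin: centre of its underside
- frame_b: bystander: cream lamp frame with four black pins, 72 x 72 x 44 mm high, loose. Origin: centre of its underside
- board: bystander: green circuit board panel with red wires, 101 x 70 x 35 mm high, loose. Origin: centre of its underside
There are look-alikes about, which are no part of the job. Of the things shaped like the pin_stand, the grey one is meant.

How it is judged:
On the way, in this order (a step that is already met when the one before it is completed fails the run):
1. the pin's tip is inside the access hole, at least 8 mm below its mouth, the tray still shut (z of release_pin in the frame of access_panel between -0.045 and -0.008 m and x of release_pin in the frame of access_panel between -0.009 and 0.009 m and y of release_pin in the frame of access_panel between -0.009 and 0.009 m and value of joint tray below 0.02 m), for 0.05 s.
2. the catch has tripped and the tray has sprung open by more than 80 mm (value of joint tray above 0.08 m), for 0.1 s.
At the end, for the whole second after the job is handed in: The tray stands open by more than 80 mm; the pin is back in its stand, upright within 7 degrees and with its collar within 4 mm of the stand's top; the cap stands upright (within 6 degrees) and at rest on the floor of the green tray, its middle within 35 mm of the tray's middle (value of joint tray above 0.08 m and horizontal distance between release_pin and pin_stand below 0.008 m and height (world z) of release_pin below 0.011 m and angle between release_pin's own z axis and vertical below 0.12 rad and horizontal distance between cured_cap and cap_tray_in below 0.035 m and z of cured_cap in the frame of cap_tray_in below 0.005 m and angle between cured_cap's own z axis and vertical below 0.1 rad and linear speed of each of cured_cap, release_pin below 0.02 m/s); the robot touches nothing.
It fails at once if a bystander is pushed more than 30 mm from its place (distance of any of housing, glue, frame_a, frame_b, board from where it was at the start of the episode above 0.03 m).
It fails at once if the cap is tipped over (more than 45 degrees) (angle between cured_cap's own z axis and vertical above 0.79 rad).
It also fails if it takes over 66 s, if anything falls off the work surface, if the arm or the gripper's body presses on something with over 40 N, if the wrist force passes 120 N, or if a joint passes its speed limit or range.

## Robot

A 6-joint arm with a two-finger parallel gripper is mounted at the origin on the work surface; the furniture and walls round the work are solid. World frame = base frame: x ahead of the robot, y to its left, z up, the work surface at z = 0. Lengths are in m, angles in rad, forces in N, time in s.
With the tool pointing down it reaches from about 0.25 to 0.775 m from the base axis. Payload 4 kg.
Tool frame: the origin (TCP) lies on the centre line of the jaws, within the pads' length; the fingertips stand 22 mm ahead of it and the grasp point (between the pads) lies 3 mm ahead of it (tip_reach is the distance from the TCP to the fingertips, in m); z points along the fingers, y is the line along which they close (so a half turn about z gives the same grasp; the last joint's range is limited). The gripper opens to 94 mm and grips with 3 to 60 N. Pads are 16 mm wide; open, the fingers measure 119 mm over their backs; the gripper's body (75 mm by 177 mm) begins 78 mm behind the grasp point.
Start: joints at [1.205, 0.087, 1.371, -0, 1.684, -0.103], TCP at [0.143, 0.531, 0.228] pointing down, gripper open.
Joint ranges: [-3.1, 3.1], [-0.76, 2.03], [0.27, 2.55], [-1.08, 4.22], [0.17, 2.65], [-2.57, 2.57]. Speed limits (rad/s): [2.79, 2.79, 3.14, 3.14, 3.14, 3.14].

## Interface

Orientations are given as a 3x3 rotation matrix whose columns are the frame's x, y, z axes.
In Python, from station import observe, snapshot, job_done, tip_reach gives the robot as it stands. The module is installed in compiled form; this text tells all that it offers.
- The arm moves only by the tool servo_tool, never from a script. Its argument "moves" is a list of rows, each an object of numbers: "tx", "ty", "tz": the shift along the world's x, y, z each as a share of 25 mm, from -1 to 1; "wx", "wy", "wz": the turn, a rotation vector about the world's x, y, z each as a share of 60 degrees, from -1 to 1; "fingers": the finger opening in mm, from 0 to 94. In form: [{"tx": .., "ty": .., "tz": .., "wx": .., "wy": .., "wz": .., "fingers": ..}, ...]. A call has 1 to 20 rows; each row shifts and turns the commanded pose from where the row before left it; what a row does not reach is not made up. A row lasts 1/8 s, in which the tool goes at most 62.5 mm and 10.7 degrees, less where a joint would pass 70% of its speed; a pose out of reach is approached as far as the arm can. A call with a number of a shift or a turn outside -1 to 1 is refused whole. A call with a gripper value outside its range is refused whole. The fingers move at their own pace and stop on an object; "squeeze" is the grip in N (left out, the last holds). Time passes only in rows, so rows that do not move let the fingers close. It gives the time, the measured TCP pose, the force, the opening and the grip force at its end, in the units of the state.
- observe(): the state, without advancing time (a new reading comes with each control period).
- snapshot(name): name is "scene" or "top" or "wrist"; returns a dict with "frame" (384x512x3 uint8, red, green, blue), "range_z" (384x512 float32, m along the optical axis (not along the pixel's ray), 0 where there is no reading), "fx", "fy", "cx", "cy" (pixels), "cam_to_world" (4x4, takes a point from camera to world coordinates); the wrist camera has in their place "tool_from_camera" (4x4, takes a point from camera to tool coordinates, whose origin is the TCP and whose axes are the flange's). Camera axes: x right, y up, looking along -z (the intrinsics and any distortion apply to the point x, -y, -z); pixel columns grow to the right and rows downward; lengths in m; the calibration is good to about 2 mm. The wrist camera is an equidistant fisheye: a pixel r from the principal point sees the ray r / f radians off the axis. A picture is of the moment at which its call begins: read the wrist's pose just before it.
- job_done(): hands the job in; it is judged then, once.
The state is a dict: "clock": time; "joint_pos": joint angles; "qvel": joint speeds; "tau": joint torques, N m; "tcp_pos": TCP position; "eef_rot": TCP orientation; "ft_force": force on the tool from outside, world axes, zero at the start; "wrist_torque": the same for the moment, N m; "width": finger opening in m; "grasp_force": force on a finger pad.
Only numpy, scipy, OpenCV 4.12 (cv2) and the standard library are available. Lean on these libraries where they do the work, as an engineer would, in place of code of your own. Each camera call takes 0.05 s, during which the arm holds its last target. There are 200 camera calls.

## Working session

There is one attempt and no reset: what is moved stays moved. The work goes in short steps, Python scripts to look and compute and a tool call to move; the robot and the scene stay as the last step left them, time stands still between calls to the robot, and variables do not carry over. Pictures are saved under pics/ and viewed, at most 10 in all, crops included, and the job is handed in when it is done.

Besides the shell and the picture viewer there is one more tool, called after "Call:" in YAML: its name, and indented under it one key for each argument. servo_tool: Moves the arm, as the interface text tells. Shift numbers are shares of 25 mm and turn numbers shares of 60 degrees, none past 1 either way. Its arguments: {"type":"object","properties":{"moves":{"type":"array"},"squeeze":{"type":"number"}},"required":["moves"]}

```bash
mkdir -p pics
cat > h.py <<'E'
import numpy as np,cv2
from station import observe,snapshot
def grab(n):
    s=snapshot(n); np.savez('pics/'+n+'.npz',**s); return s
def pts(s):
    h,w=s['range_z'].shape; u,v=np.meshgrid(np.arange(w),np.arange(h)); d=s['range_z']
    p=np.stack([(u-s['cx'])/s['fx']*d,-(v-s['cy'])/s['fy']*d,-d],-1)
    T=np.array(s['cam_to_world']); return p@T[:3,:3].T+T[:3,3]
E
python3 - <<'E'
from h import *
o=observe(); print(o)
a=grab('scene');b=grab('top')
cv2.imwrite('pics/s1.png',cv2.resize(a['frame'][...,::-1],(800,600)))
cv2.imwrite('pics/t1.png',cv2.resize(b['frame'][...,::-1],(800,600)))
for s in(a,b): print(s['cam_to_world'],s['fx'],s['cx'],s['cy'],[k for k in s])
E
```

```text
{'clock': 0.0, 'joint_pos': array([ 1.20492130e+00,  8.79544618e-02,  1.37224046e+00,  5.20750354e-06,
        1.68361472e+00, -1.03089568e-01]), 'qvel': array([ 3.30541976e-04, -7.30938787e-04, -9.13870283e-05,  6.43052718e-04,
       -3.42651235e-04,  6.85419664e-04]), 'tau': array([ 5.25100422e-04, -3.40179455e+01, -3.02434051e+01,  7.18781655e-02,
        3.29094124e-02, -1.51371523e-04]), 'tcp_pos': array([0.14269028, 0.53064622, 0.22631144]), 'eef_rot': array([[-9.65670201e-01,  2.59769947e-01, -7.97994661e-04],
       [ 2.59771068e-01,  9.65668014e-01, -2.06839312e-03],
       [ 2.33291548e-04, -2.20468152e-03, -9.99997542e-01]]), 'ft_force': array([0.21402494, 0.08466238, 0.71068696]), 'wrist_torque': array([-0.00393484, -0.00019827,  0.037966  ]), 'grasp_force': 0.0, 'width': 0.09395808543486552}
[[ 0.90043211  0.18250736 -0.3948583  -0.01327717]
 [-0.43497737  0.36924033 -0.82125286 -1.04931456]
 [-0.00408708  0.91123687  0.41186242  0.64333401]
 [ 0.          0.          0.          1.        ]] 463.8026664369894 259.8899328485861 185.78911576459197 ['frame', 'range_z', 'fx', 'fy', 'cx', 'cy', 'cam_to_world']
[[-0.09181613  0.97533084 -0.20074746  0.18537034]
 [-0.99577417 -0.08954698  0.02037483  0.0631318 ]
 [ 0.00189587  0.20176987  0.97943112  1.72689606]
 [ 0.          0.          0.          1.        ]] 495.51927080532494 269.2113127892602 193.66755156157004 ['frame', 'range_z', 'fx', 'fy', 'cx', 'cy', 'cam_to_world']
```

View pics/s1.png

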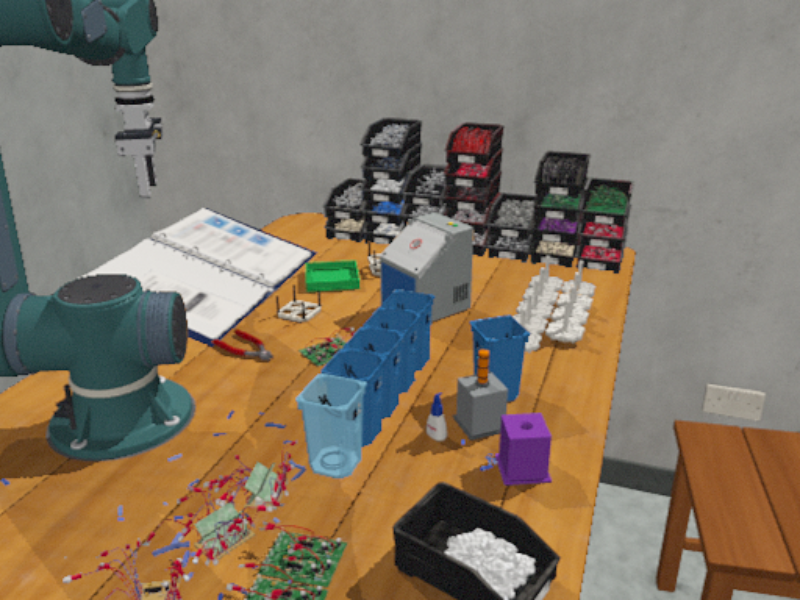

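View pics/t1.png

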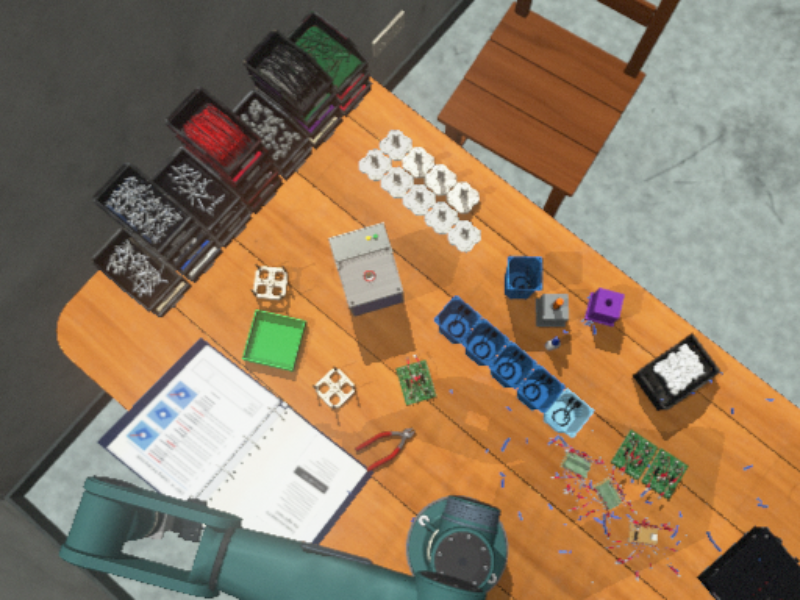

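Scene: the pin's orange handle is at about (483,365) in the scene view and (558,302) in the top view, on the grey stand. The box is at top (368,270) with its red ring at (370,276), and the green tray is at top (275,340). Next I'll measure these.

```bash
cat > m.py <<'E'
from h import *
def ld(n): 
    z=np.load('pics/'+n+'.npz'); return {k:z[k] for k in z}
k=.64
for n in('top','scene'):
    s=ld(n);P=pts(s);hsv=cv2.cvtColor(s['frame'],cv2.COLOR_RGB2HSV);H,S,V=[hsv[...,i].astype(int) for i in range(3)]
    ok=s['range_z']>0
    def rep(name,m):
        p=P[m&ok]; 
        if len(p)<3: print(n,name,len(p));return p
        print(n,name,len(p),'med',np.median(p,0).round(4),'min',np.percentile(p,3,axis=0).round(4),'max',np.percentile(p,97,axis=0).round(4)); return p
    X,Y,Z=P[...,0],P[...,1],P[...,2]
    rng=lambda x0,x1,y0,y1,z0,z1:(X>x0)&(X<x1)&(Y>y0)&(Y<y1)&(Z>z0)&(Z<z1)
    B=(slice(None),)
    box=np.zeros(H.shape,bool)
    if n=='top': box[int(220*k):int(320*k),int(325*k):int(410*k)]=1; st=np.zeros_like(box); st[int(285*k):int(330*k),int(530*k):int(575*k)]=1
    else: box[int(205*k):int(330*k),int(375*k):int(475*k)]=1; st=np.zeros_like(box); st[int(340*k):int(440*k),int(455*k):int(512*k)]=1
    rep('orange',st&(H<16)&(S>170)&(V>110)&(Z>.075))
    q=rep('standtop',st&(S<60)&(abs(Z-.072)<.006))
    if len(q)>5: print(cv2.minAreaRect((q[:,:2]*1000).astype(np.float32)))
    rep('ring',box&((H<8)|(H>172))&(S>90)&(Z>.1))
    q=rep('roof',box&(abs(Z-.178)<.004))
    if len(q)>5: print(cv2.minAreaRect((q[:,:2]*1000).astype(np.float32)))
    q=rep('slope',box&(Z>.118)&(Z<.172)&(S<70))
    if len(q)>5:
        c=q.mean(0);v=np.linalg.svd(q-c)[2][2]; print('normal',v*np.sign(v[2]),c)
    g=(H>50)&(H<75)&(S>170)&(V>90)&(Z<.04)&(Y>.1)
    q=rep('green',g)
    if len(q): print(cv2.minAreaRect((q[:,:2]*1000).astype(np.float32)))
    for nm,(u,v,w,h) in ({'hous10':(435,295,40,45),'housing':(503,255,40,45),'glue':(540,335,25,15),'frameA':(250,262,40,45),'frameB':(312,365,45,45),'board':(395,358,45,48)}.items() if n=='top' else []):
        b=np.zeros_like(box);b[int(v*k):int((v+h)*k),int(u*k):int((u+w)*k)]=1
        rep(nm,b&(Z>.012))
E
python3 m.py
```

```text
top orange 20 med [ 0.4887 -0.2591  0.1247] min [ 0.4839 -0.2666  0.1023] max [ 0.4956 -0.2552  0.1312]
top standtop 203 med [ 0.487  -0.2574  0.0727] min [ 0.4632 -0.2895  0.0667] max [ 0.5178 -0.2334  0.0773]
((490.22119140625, -262.0582275390625), (56.502593994140625, 56.6028938293457), 84.00293731689453)
top ring 17 med [0.5823 0.1374 0.1534] min [0.5678 0.1231 0.1403] max [0.5872 0.1435 0.1608]
top roof 473 med [0.6396 0.1472 0.1781] min [0.6062 0.089  0.1745] max [0.6732 0.2002 0.1814]
((636.2180786132812, 144.38954162597656), (70.90573120117188, 119.71382141113281), 11.654427528381348)
top slope 930 med [0.574  0.1331 0.1447] min [0.5339 0.0772 0.12  ] max [0.6166 0.1872 0.1707]
normal [-0.52341497 -0.11069036  0.84485763] [0.57495174 0.13283253 0.14523993]
top green 0
top hous10 375 med [ 0.4887 -0.0476  0.091 ] min [ 0.4349 -0.08    0.0136] max [ 0.5167 -0.0026  0.1267]
top housing 481 med [ 0.5676 -0.2037  0.0842] min [ 0.5229 -0.2332  0.0162] max [ 0.5959 -0.1614  0.1246]
top glue 54 med [ 0.4133 -0.2533  0.0387] min [ 0.4059 -0.2671  0.0151] max [ 0.4231 -0.2435  0.0761]

[... 565 characters left out ...]
76373291016), 81.64282989501953)
scene ring 5 med [0.5739 0.1216 0.1465] min [0.5669 0.1185 0.1436] max [0.5833 0.1281 0.1514]
scene roof 282 med [0.6361 0.1393 0.178 ] min [0.6047 0.0851 0.1745] max [0.6719 0.1998 0.1804]
((634.8178100585938, 142.77638244628906), (71.28063201904297, 126.3787841796875), 11.43299674987793)
scene slope 1211 med [0.589  0.1021 0.1413] min [0.5345 0.072  0.1194] max [0.7936 0.3505 0.1701]
normal [-0.04697656  0.04096072  0.99805582] [0.59981502 0.1240157  0.1425749 ]
scene green 540 med [0.4806 0.3655 0.0066] min [0.4189 0.293  0.0019] max [0.5391 0.4266 0.0226]
((480.1341552734375, 360.6060791015625), (134.15505981445312, 110.57781982421875), 72.01467895507812)
```

Call:
servo_tool:
  moves:
    - {"tx": 0.43,"ty": -1,"fingers": 50}
    - {"tx": 0.43,"ty": -1}
    - {"tx": 0.43,"ty": -1}
    - {"tx": 0.43,"ty": -1}
    - {"tx": 0.43,"ty": -1}
    - {"tx": 0.43,"ty": -1}
    - {"tx": 0.43,"ty": -1}
    - {"tx": 0.43,"ty": -1}
    - {"tx": 0.43,"ty": -1}
    - {"tx": 0.43,"ty": -1}
    - {"tx": 0.43,"ty": -1}
    - {"tx": 0.43,"ty": -1}
    - {"tx": 0.43,"ty": -1}
    - {"tx": 0.43,"ty": -1}
    - {"tx": 0.43,"ty": -1}
    - {"tx": 0.43,"ty": -1}
    - {"tx": 0.43,"ty": -1}
    - {"tx": 0.43,"ty": -1}
  squeeze: 30

```text
$.moves[0]: bad value
```

Call:
servo_tool:
  moves:
    - {"tx": 0.43,"ty": -1}
    - {"tx": 0.43,"ty": -1}
    - {"tx": 0.43,"ty": -1}
    - {"tx": 0.43,"ty": -1}
    - {"tx": 0.43,"ty": -1}
    - {"tx": 0.43,"ty": -1}
    - {"tx": 0.43,"ty": -1}
    - {"tx": 0.43,"ty": -1}
    - {"tx": 0.43,"ty": -1}
    - {"tx": 0.43,"ty": -1}
    - {"tx": 0.43,"ty": -1}
    - {"tx": 0.43,"ty": -1}
    - {"tx": 0.43,"ty": -1}
    - {"tx": 0.2,"ty": -0.7}
    - {}
    - {}

```text
$.moves[0]: bad value
```

Run:
```python
from h import *
o=observe();print(o['tcp_pos'],o['eef_rot'].round(3),o['joint_pos'].round(2))
s=snapshot('wrist');np.savez('pics/w1.npz',pos=o['tcp_pos'],rot=o['eef_rot'],**s)
print(s['tool_from_camera'].round(3),s['fx'],s['fy'],s['cx'],s['cy'])
cv2.imwrite('pics/w1.png',s['frame'][...,::-1])
```

```text
[0.14275361 0.53068933 0.22644193] [[-0.966  0.26  -0.001]
 [ 0.26   0.966 -0.002]
 [ 0.    -0.002 -1.   ]] [ 1.2   0.09  1.37 -0.    1.68 -0.1 ]
[[ 0.     0.973  0.233  0.066]
 [ 1.    -0.    -0.     0.   ]
 [-0.     0.233 -0.973 -0.159]
 [ 0.     0.     0.     1.   ]] 297.3186396354542 297.3186396354542 256.39500052170393 187.94189630404907
```

View pics/w1.png

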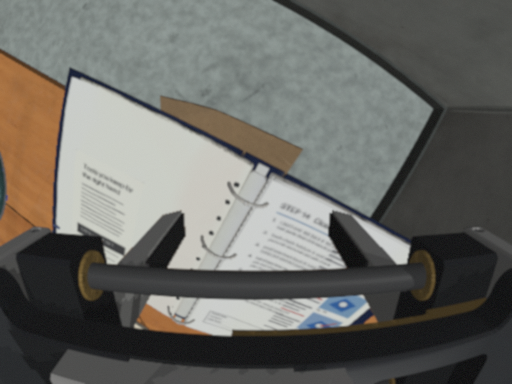

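The wrist picture shows only the binder, because the rows were refused and the arm hasn't moved. I'll send every key in each row.

Call:
servo_tool:
  moves:
    - {"tx": 0.43,"ty": -1,"tz": 0,"wx": 0,"wy": 0,"wz": 0,"fingers": 50}
    - {"tx": 0.43,"ty": -1,"tz": 0,"wx": 0,"wy": 0,"wz": 0,"fingers": 50}
    - {"tx": 0.43,"ty": -1,"tz": 0,"wx": 0,"wy": 0,"wz": 0,"fingers": 50}
    - {"tx": 0.43,"ty": -1,"tz": 0,"wx": 0,"wy": 0,"wz": 0,"fingers": 50}
    - {"tx": 0.43,"ty": -1,"tz": 0,"wx": 0,"wy": 0,"wz": 0,"fingers": 50}
    - {"tx": 0.43,"ty": -1,"tz": 0,"wx": 0,"wy": 0,"wz": 0,"fingers": 50}
    - {"tx": 0.43,"ty": -1,"tz": 0,"wx": 0,"wy": 0,"wz": 0,"fingers": 50}
    - {"tx": 0.43,"ty": -1,"tz": 0,"wx": 0,"wy": 0,"wz": 0,"fingers": 50}
    - {"tx": 0.43,"ty": -1,"tz": 0,"wx": 0,"wy": 0,"wz": 0,"fingers": 50}
    - {"tx": 0.43,"ty": -1,"tz": 0,"wx": 0,"wy": 0,"wz": 0,"fingers": 50}
    - {"tx": 0.43,"ty": -1,"tz": 0,"wx": 0,"wy": 0,"wz": 0,"fingers": 50}
    - {"tx": 0.43,"ty": -1,"tz": 0,"wx": 0,"wy": 0,"wz": 0,"fingers": 50}
    - {"tx": 0.43,"ty": -1,"tz": 0,"wx": 0,"wy": 0,"wz": 0,"fingers": 50}
    - {"tx": 0.43,"ty": -1,"tz": 0,"wx": 0,"wy": 0,"wz": 0,"fingers": 50}
    - {"tx": 0.43,"ty": -1,"tz": 0,"wx": 0,"wy": 0,"wz": 0,"fingers": 50}
    - {"tx": 0.43,"ty": -1,"tz": 0,"wx": 0,"wy": 0,"wz": 0,"fingers": 50}
  squeeze: 30

```text
clock: 2.15
tcp_pos: [0.3149, 0.1303, 0.2272]
eef_rot: [[-0.966, 0.26, -0.0], [0.26, 0.966, 0.0], [0.0, 0.0, -1.0]]
ft_force: [0.7, 0.2, 0.6]
width: 0.05
grasp_force: 0.0
```

Call:
servo_tool:
  moves:
    - {"tx": 0.43,"ty": -0.98,"tz": 0,"wx": 0,"wy": 0,"wz": 0,"fingers": 50}
    - {"tx": 0.43,"ty": -0.98,"tz": 0,"wx": 0,"wy": 0,"wz": 0,"fingers": 50}
    - {"tx": 0.43,"ty": -0.98,"tz": 0,"wx": 0,"wy": 0,"wz": 0,"fingers": 50}
    - {"tx": 0.43,"ty": -0.98,"tz": 0,"wx": 0,"wy": 0,"wz": 0,"fingers": 50}
    - {"tx": 0.43,"ty": -0.98,"tz": 0,"wx": 0,"wy": 0,"wz": 0,"fingers": 50}
    - {"tx": 0.43,"ty": -0.98,"tz": 0,"wx": 0,"wy": 0,"wz": 0,"fingers": 50}
    - {"tx": 0.43,"ty": -0.98,"tz": 0,"wx": 0,"wy": 0,"wz": 0,"fingers": 50}
    - {"tx": 0.43,"ty": -0.98,"tz": 0,"wx": 0,"wy": 0,"wz": 0,"fingers": 50}
    - {"tx": 0.43,"ty": -0.98,"tz": 0,"wx": 0,"wy": 0,"wz": 0,"fingers": 50}
    - {"tx": 0.43,"ty": -0.98,"tz": 0,"wx": 0,"wy": 0,"wz": 0,"fingers": 50}
    - {"tx": 0.43,"ty": -0.98,"tz": 0,"wx": 0,"wy": 0,"wz": 0,"fingers": 50}
    - {"tx": 0.43,"ty": -0.98,"tz": 0,"wx": 0,"wy": 0,"wz": 0,"fingers": 50}
    - {"tx": 0.43,"ty": -0.98,"tz": 0,"wx": 0,"wy": 0,"wz": 0,"fingers": 50}
    - {"tx": 0.43,"ty": -0.98,"tz": 0,"wx": 0,"wy": 0,"wz": 0,"fingers": 50}
    - {"tx": 0.43,"ty": -0.98,"tz": 0,"wx": 0,"wy": 0,"wz": 0,"fingers": 50}
    - {"tx": 0.43,"ty": -0.98,"tz": 0,"wx": 0,"wy": 0,"wz": 0,"fingers": 50}
    - {"tx": 0,"ty": 0,"tz": 0,"wx": 0,"wy": 0,"wz": 0,"fingers": 50}

```text
clock: 4.28
tcp_pos: [0.4868, -0.2619, 0.2263]
eef_rot: [[-0.965, 0.261, -0.002], [0.261, 0.965, 0.001], [0.002, 0.001, -1.0]]
ft_force: [-0.4, 0.2, -0.0]
width: 0.0504
grasp_force: 0.0
```

```bash
cat >> h.py <<'E'
def wrist(n):
    o=observe(); s=snapshot('wrist'); s['pos']=o['tcp_pos'];s['rot']=o['eef_rot'];np.savez('pics/'+n+'.npz',**s)
    cv2.imwrite('pics/'+n+'.png',s['frame'][...,::-1]); return s
def wpts(s):
    h,w=s['range_z'].shape; u,v=np.meshgrid(np.arange(w),np.arange(h)); d=s['range_z']
    a,b=(u-s['cx'])/s['fx'],(v-s['cy'])/s['fy']; r=np.hypot(a,b)+1e-9
    ray=np.stack([np.sin(r)*a/r,-np.sin(r)*b/r,-np.cos(r)],-1)
    T=s['tool_from_camera']; R=s['rot']@T[:3,:3]; c=s['rot']@T[:3,3]+s['pos']
    W=ray@R.T; return c+W*(d/np.cos(r))[...,None],c,W
E
python3 - <<'E'
from h import *
o=observe();print(o['tcp_pos'],o['joint_pos'].round(2))
s=wrist('w2');P,c,W=wpts(s)
hsv=cv2.cvtColor(s['frame'],cv2.COLOR_RGB2HSV).astype(int);H,S,V=hsv[...,0],hsv[...,1],hsv[...,2]
Z=P[...,2]
m=(H<16)&(S>170)&(V>100)&(Z>.08)&(Z<.14)&(np.hypot(P[...,0]-.488,P[...,1]+.262)<.03)
q=P[m];print(len(q),np.median(q,0) if len(q) else 0)
t=q[q[:,2]>np.percentile(q[:,2],60)] if len(q) else q
print('top',len(t),t.mean(0) if len(t) else 0)
m=(S<60)&(abs(Z-.072)<.004)&(np.hypot(P[...,0]-.488,P[...,1]+.262)<.045)
print(m.sum(),cv2.minAreaRect((P[m][:,:2]*1000).astype(np.float32)))
E
```

```text
[ 0.48683454 -0.26186746  0.22634626] [-0.6   0.1   1.36  0.    1.68 -1.9 ]
91 [ 0.48475166 -0.25988905  0.12521542]
top 36 [ 0.48573683 -0.26164862  0.1277339 ]
2095 ((491.8016052246094, -262.03839111328125), (56.16761016845703, 55.590579986572266), 84.56855773925781)
```

View pics/w2.png

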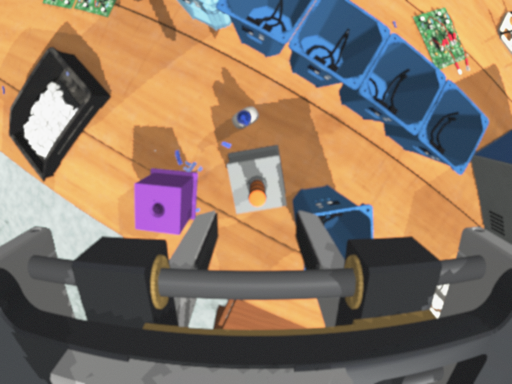

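Wrist view: the handle top is at (258,188), centred between the fingers. The housing is close to the right finger at (335,215), so I'll turn the tool 15° away from it, descend and grip.

Call:
servo_tool:
  moves:
    - {"tx": 0.12,"ty": 0,"tz": 0,"wx": 0,"wy": 0,"wz": 0.125,"fingers": 42}
    - {"tx": 0,"ty": 0,"tz": 0,"wx": 0,"wy": 0,"wz": 0.125,"fingers": 42}
    - {"tx": 0,"ty": 0,"tz": -0.8,"wx": 0,"wy": 0,"wz": 0,"fingers": 42}
    - {"tx": 0,"ty": 0,"tz": -0.8,"wx": 0,"wy": 0,"wz": 0,"fingers": 42}
    - {"tx": 0,"ty": 0,"tz": -0.8,"wx": 0,"wy": 0,"wz": 0,"fingers": 42}
    - {"tx": 0,"ty": 0,"tz": -0.8,"wx": 0,"wy": 0,"wz": 0,"fingers": 42}
    - {"tx": 0,"ty": 0,"tz": -0.8,"wx": 0,"wy": 0,"wz": 0,"fingers": 42}
    - {"tx": 0,"ty": 0,"tz": -0.8,"wx": 0,"wy": 0,"wz": 0,"fingers": 42}
    - {"tx": 0,"ty": 0,"tz": -0.16,"wx": 0,"wy": 0,"wz": 0,"fingers": 42}
    - {"tx": 0,"ty": 0,"tz": 0,"wx": 0,"wy": 0,"wz": 0,"fingers": 10}
    - {"tx": 0,"ty": 0,"tz": 0,"wx": 0,"wy": 0,"wz": 0,"fingers": 10}
    - {"tx": 0,"ty": 0,"tz": 0,"wx": 0,"wy": 0,"wz": 0,"fingers": 10}
    - {"tx": 0,"ty": 0,"tz": 0,"wx": 0,"wy": 0,"wz": 0,"fingers": 10}
    - {"tx": 0,"ty": 0,"tz": 0,"wx": 0,"wy": 0,"wz": 0,"fingers": 10}
  squeeze: 30

```text
clock: 6.08
tcp_pos: [0.4904, -0.2613, 0.1046]
eef_rot: [[-1.0, 0.001, 0.002], [0.001, 1.0, -0.001], [-0.002, -0.001, -1.0]]
ft_force: [0.7, 0.1, 3.9]
width: 0.0158
grasp_force: 30.0
```

Call:
servo_tool:
  moves:
    - {"tx": 0,"ty": 0,"tz": 0.4,"wx": 0,"wy": 0,"wz": 0,"fingers": 10}
    - {"tx": 0,"ty": 0,"tz": 1,"wx": 0,"wy": 0,"wz": 0,"fingers": 10}
    - {"tx": 0,"ty": 0,"tz": 1,"wx": 0,"wy": 0,"wz": 0,"fingers": 10}
    - {"tx": 0,"ty": 0,"tz": 1,"wx": 0,"wy": 0,"wz": 0,"fingers": 10}
    - {"tx": 0,"ty": 0,"tz": 1,"wx": 0,"wy": 0,"wz": 0,"fingers": 10}
    - {"tx": 0,"ty": 0,"tz": 1,"wx": 0,"wy": 0,"wz": 0,"fingers": 10}
    - {"tx": 0,"ty": 0,"tz": 1,"wx": 0,"wy": 0,"wz": 0,"fingers": 10}
    - {"tx": 0,"ty": 0,"tz": 0,"wx": 0,"wy": 0,"wz": 0,"fingers": 10}

```text
clock: 7.08
tcp_pos: [0.4906, -0.2613, 0.2659]
eef_rot: [[-1.0, 0.001, 0.004], [0.001, 1.0, -0.002], [-0.004, -0.002, -1.0]]
ft_force: [-1.1, -0.9, -1.0]
width: 0.0155
grasp_force: 30.0
```

Call:
servo_tool:
  moves:
    - {"tx": 0.02,"ty": 0.94,"tz": 0,"wx": 0,"wy": 0,"wz": 0.05,"fingers": 10}
    - {"tx": 0.02,"ty": 0.94,"tz": 0,"wx": 0,"wy": 0,"wz": 0.05,"fingers": 10}
    - {"tx": 0.02,"ty": 0.94,"tz": 0,"wx": 0,"wy": 0,"wz": 0.05,"fingers": 10}
    - {"tx": 0.02,"ty": 0.94,"tz": 0,"wx": 0,"wy": 0,"wz": 0.05,"fingers": 10}
    - {"tx": 0.02,"ty": 0.94,"tz": 0,"wx": 0.01,"wy": -0.0476,"wz": 0,"fingers": 10}
    - {"tx": 0.02,"ty": 0.94,"tz": 0,"wx": 0.01,"wy": -0.0476,"wz": 0,"fingers": 10}
    - {"tx": 0.02,"ty": 0.94,"tz": 0,"wx": 0.01,"wy": -0.0476,"wz": 0,"fingers": 10}
    - {"tx": 0.02,"ty": 0.94,"tz": 0,"wx": 0.01,"wy": -0.0476,"wz": 0,"fingers": 10}
    - {"tx": 0.02,"ty": 0.94,"tz": 0,"wx": 0.01,"wy": -0.0476,"wz": 0,"fingers": 10}
    - {"tx": 0.02,"ty": 0.94,"tz": 0,"wx": 0.01,"wy": -0.0476,"wz": 0,"fingers": 10}
    - {"tx": 0.02,"ty": 0.94,"tz": 0,"wx": 0.01,"wy": -0.0476,"wz": 0,"fingers": 10}
    - {"tx": 0.02,"ty": 0.94,"tz": 0,"wx": 0.01,"wy": -0.0476,"wz": 0,"fingers": 10}
    - {"tx": 0.02,"ty": 0.94,"tz": 0,"wx": 0.01,"wy": -0.0476,"wz": 0,"fingers": 10}
    - {"tx": 0.02,"ty": 0.94,"tz": 0,"wx": 0.01,"wy": -0.0476,"wz": 0,"fingers": 10}
    - {"tx": 0.02,"ty": 0.94,"tz": 0,"wx": 0.01,"wy": -0.0476,"wz": 0,"fingers": 10}
    - {"tx": 0.02,"ty": 0.94,"tz": 0,"wx": 0.01,"wy": -0.0476,"wz": 0,"fingers": 10}
    - {"tx": 0,"ty": 0,"tz": 0,"wx": 0,"wy": 0,"wz": 0,"fingers": 10}

```text
clock: 9.2
tcp_pos: [0.4954, 0.1173, 0.2603]
eef_rot: [[-0.803, -0.212, 0.557], [-0.174, 0.977, 0.121], [-0.57, -0.0, -0.822]]
ft_force: [0.0, 0.1, -0.6]
width: 0.0154
grasp_force: 30.0
```

Run:
```python
from h import *
o=observe();print(o['tcp_pos'],o['joint_pos'].round(2),o['ft_force'].round(1))
s=wrist('w3');P,c,W=wpts(s)
cv2.imwrite('pics/w3c.png',cv2.resize(s['frame'][60:300,100:420,::-1],(800,600)))
cv2.imwrite('pics/x.png',s['frame'])
hsv=cv2.cvtColor(s['frame'],cv2.COLOR_RGB2HSV).astype(int);H,S,V=hsv[...,0],hsv[...,1],hsv[...,2]
n=np.array([-.5615,-.1173,.8192]);m0=np.array([.578,.1325,.147])
h=(P-m0)@n
near=(np.linalg.norm(P-m0,axis=-1)<.07)
pl=near&(abs(h)<.008)&(S<60);q=P[pl];cc=q.mean(0);nn=np.linalg.svd(q-cc,full_matrices=False)[2][2];nn*=np.sign(nn[2]);print('plane',len(q),nn,(cc-m0)@n)
r=near&((H<8)|(H>172))&(S>90)&(abs(h)<.012)
v,u=np.nonzero(r);print('ring px',len(u),u.min() if len(u) else 0,u.max() if len(u) else 0,v.min() if len(u) else 0,v.max() if len(u) else 0)
if len(u):
    # rays onto panel plane
    w=W[v,u];t=((cc-c)@nn)/(w@nn);X=c+w*t[:,None]
    print('ring pts mean',X.mean(0),'bbox',X.min(0),X.max(0))
    np.save('pics/ring.npy',X)
    ey=np.array([-.2045,.979,0]);ex=np.cross(ey,nn)
    ab=np.stack([(X-m0)@ex,(X-m0)@ey],1).astype(np.float32)*1000
    print(cv2.minEnclosingCircle(ab),cv2.fitEllipse(cv2.convexHull(ab)),'ex',ex)
```

```text
[0.49537019 0.1172854  0.2603427 ] [ 0.07 -0.44  1.87  0.09  1.12 -1.73] [ 0.   0.1 -0.6]
plane 9462 [-0.57327047 -0.11643697  0.8110508 ] 0.0004395614234335398
ring px 109 243 266 176 198
ring pts mean [0.57711639 0.13243835 0.14712716] bbox [0.56825696 0.12122946 0.14104813] [0.58794488 0.14535167 0.15466265]
((0.8374854922294617, 0.6203557848930359), 12.287442207336426) ((0.8015278577804565, 0.6352478861808777), (24.00419807434082, 24.415870666503906), 165.93519592285156) ex [0.79401873 0.16585989 0.58504315]
```

View pics/w3c.png

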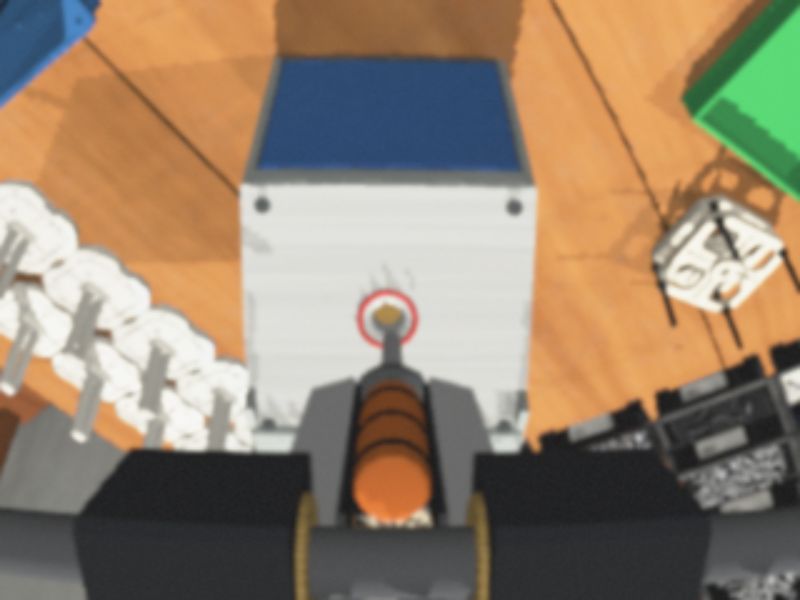

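The hole is centred at about (388,316) in the crop and the shank points at it. I'll check the pin's axis in the hand before pushing.

Run:
```python
from h import *
z=np.load('pics/w3.npz');s={k:z[k] for k in z};P,c,W=wpts(s)
R=s['rot'];L=(P-s['pos'])@R   # tool coords
hsv=cv2.cvtColor(s['frame'],cv2.COLOR_RGB2HSV).astype(int)
ok=(s['range_z']>0)&(abs(L[...,0])<.016)&(abs(L[...,1])<.012)
for a,b in [(-.04,-.02),(-.02,0),(0,.02),(.02,.03),(.03,.045),(.045,.06),(.06,.075),(.075,.09),(.09,.105)]:
    q=ok&(L[...,2]>a)&(L[...,2]<b)
    if q.sum(): 
        v,u=np.nonzero(q); print(a,b,q.sum(),L[q].mean(0).round(4),np.percentile(L[q][:,1],[2,98]).round(4),'xmax',np.percentile(L[q][:,0],95).round(4),u.mean().round(1),v.min(),v.max())
m=np.array([.5785,.1332,.1475]);print('mouth in tool',(m-s['pos'])@R)
n=np.array([-.5615,-.1173,.8192]);print('n in tool',n@R)
Rc=s['tool_from_camera'];
def proj(p):
    q=Rc[:3,:3].T@(p-Rc[:3,3]);r=np.arccos(-q[2]/np.linalg.norm(q));f=np.hypot(q[0],q[1]);return s['cx']+s['fx']*r*q[0]/f,s['cy']-s['fy']*r*q[1]/f
for d in(.045,.06,.08,.0976):print(d,proj(np.array([0,0,d])))
```

```text
-0.04 -0.02 1134 [ 0.0016 -0.0001 -0.0256] [-0.0114  0.0114] xmax 0.0081 256.2 235 269
-0.02 0 687 [ 0.0055  0.     -0.0107] [-0.0115  0.0115] xmax 0.0082 256.4 221 259
0 0.02 481 [0.0056 0.     0.0097] [-0.0115  0.0114] xmax 0.0083 256.4 210 235
0.02 0.03 238 [0.006  0.     0.0262] [-0.0079  0.0083] xmax 0.009 256.5 205 220
0.03 0.045 10 [0.0075 0.0015 0.0307] [-0.0074  0.0087] xmax 0.0089 258.6 205 212
0.045 0.06 11 [ 0.0016 -0.0002  0.058 ] [-0.0024  0.0018] xmax 0.0019 256.2 203 204
0.06 0.075 39 [0.0014 0.0002 0.0669] [-0.0027  0.0029] xmax 0.0022 256.6 198 204
0.075 0.09 38 [0.0013 0.0001 0.0816] [-0.0029  0.0031] xmax 0.0021 256.6 193 199
0.09 0.105 10 [ 0.0014 -0.0001  0.0917] [-0.0028  0.003 ] xmax 0.0021 256.3 192 194
mouth in tool [-0.00521836 -0.00205215  0.14094634]
n in tool [ 0.00446721  0.00427603 -1.00004597]
0.045 (np.float64(256.3946787300784), np.float64(210.8865086159562))
0.06 (np.float64(256.39428757561325), np.float64(204.87020297902106))
0.08 (np.float64(256.39383753312495), np.float64(197.93870864762576))
0.0976 (np.float64(256.39349634565525), np.float64(192.67703369830102))
```

Call:
servo_tool:
  moves:
    - {"tx": 0.14,"ty": -0.056,"tz": 0.09,"wx": 0,"wy": 0,"wz": 0,"fingers": 10}
    - {"tx": 0.224,"ty": 0.047,"tz": -0.328,"wx": 0,"wy": 0,"wz": 0,"fingers": 10}
    - {"tx": 0.224,"ty": 0.047,"tz": -0.328,"wx": 0,"wy": 0,"wz": 0,"fingers": 10}
    - {"tx": 0.224,"ty": 0.047,"tz": -0.328,"wx": 0,"wy": 0,"wz": 0,"fingers": 10}
    - {"tx": 0.224,"ty": 0.047,"tz": -0.328,"wx": 0,"wy": 0,"wz": 0,"fingers": 10}
    - {"tx": 0.224,"ty": 0.047,"tz": -0.328,"wx": 0,"wy": 0,"wz": 0,"fingers": 10}
    - {"tx": 0.224,"ty": 0.047,"tz": -0.328,"wx": 0,"wy": 0,"wz": 0,"fingers": 10}
    - {"tx": 0,"ty": 0,"tz": 0,"wx": 0,"wy": 0,"wz": 0,"fingers": 10}
    - {"tx": 0,"ty": 0,"tz": 0,"wx": 0,"wy": 0,"wz": 0,"fingers": 10}

```text
clock: 10.38
tcp_pos: [0.5348, 0.1209, 0.2158]
eef_rot: [[-0.802, -0.207, 0.561], [-0.17, 0.978, 0.118], [-0.573, -0.0, -0.82]]
ft_force: [-0.7, 0.9, -0.9]
width: 0.0154
grasp_force: 30.0
```

Call:
servo_tool:
  moves:
    - {"tx": -0.02,"ty": 0.1,"tz": 0,"wx": 0,"wy": 0,"wz": 0,"fingers": 10}
    - {"tx": 0.112,"ty": 0.0236,"tz": -0.164,"wx": 0,"wy": 0,"wz": 0,"fingers": 10}
    - {"tx": 0.112,"ty": 0.0236,"tz": -0.164,"wx": 0,"wy": 0,"wz": 0,"fingers": 10}
    - {"tx": 0.112,"ty": 0.0236,"tz": -0.164,"wx": 0,"wy": 0,"wz": 0,"fingers": 10}
    - {"tx": 0.112,"ty": 0.0236,"tz": -0.164,"wx": 0,"wy": 0,"wz": 0,"fingers": 10}
    - {"tx": 0,"ty": 0,"tz": 0,"wx": 0,"wy": 0,"wz": 0,"fingers": 10}
    - {"tx": 0,"ty": 0,"tz": 0,"wx": 0,"wy": 0,"wz": 0,"fingers": 10}

```text
clock: 11.25
tcp_pos: [0.5457, 0.1256, 0.2004]
eef_rot: [[-0.801, -0.207, 0.562], [-0.17, 0.978, 0.118], [-0.574, -0.001, -0.819]]
ft_force: [-3.7, -0.5, 2.0]
width: 0.015
grasp_force: 30.0
```

```bash
cat > tray.py <<'E'
from h import *
a=grab('top');P=pts(a);hsv=cv2.cvtColor(a['frame'],cv2.COLOR_RGB2HSV).astype(int);H,S,V=hsv[...,0],hsv[...,1],hsv[...,2]
X=P-np.array([.598,.1365,0]);f=X@np.array([.979,.2045,0]);y=X@np.array([-.2045,.979,0])
m=(H>100)&(H<125)&(S>120)&(abs(y)<.06)&(f<-.05)&(f>-.25)&(P[...,2]>.03)
print('blue',m.sum(),np.median(P[m],0) if m.sum() else '', f[m].min() if m.sum() else '')
E
python3 tray.py; python3 -c "
from h import *
print(observe()['tcp_pos'],observe()['ft_force'])"
```

```text
blue 3 [0.47790677 0.1608852  0.10184543] -0.11543758810993662
[0.54569956 0.12560312 0.20047687] [-2.6058706  -0.56931628  3.23153537]
```

Call:
servo_tool:
  moves:
    - {"tx": 0,"ty": 0,"tz": 0,"wx": 0,"wy": 0,"wz": 0,"fingers": 10}
    - {"tx": 0,"ty": 0,"tz": 0,"wx": 0,"wy": 0,"wz": 0,"fingers": 10}
    - {"tx": 0,"ty": 0,"tz": 0,"wx": 0,"wy": 0,"wz": 0,"fingers": 10}
    - {"tx": 0,"ty": 0,"tz": 0,"wx": 0,"wy": 0,"wz": 0,"fingers": 10}
    - {"tx": 0,"ty": 0,"tz": 0,"wx": 0,"wy": 0,"wz": 0,"fingers": 10}
    - {"tx": 0,"ty": 0,"tz": 0,"wx": 0,"wy": 0,"wz": 0,"fingers": 10}

```text
clock: 12.05
tcp_pos: [0.5458, 0.1256, 0.2002]
eef_rot: [[-0.801, -0.207, 0.562], [-0.17, 0.978, 0.118], [-0.574, -0.001, -0.819]]
ft_force: [-2.9, -0.0, 2.2]
width: 0.0151
grasp_force: 30.0
```

```bash
python3 tray.py
python3 - <<'E'
from h import *
a=grab('scene');P=pts(a)
cv2.imwrite('pics/s2.png',cv2.resize(a['frame'][110:260,150:350,::-1],(800,600)))
E
```

```text
blue 0
```

View pics/s2.png

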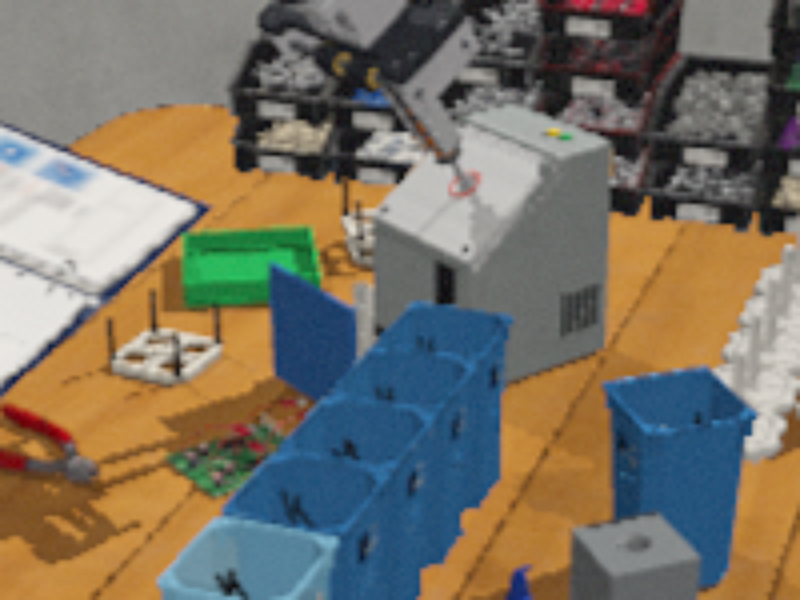

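The scene view shows the tray open: blue plate at (312,330), cap upright behind it at (368,310). Next I'll withdraw the pin and carry it back.

Call:
servo_tool:
  moves:
    - {"tx": -0.224,"ty": -0.047,"tz": 0.328,"wx": 0,"wy": 0,"wz": 0,"fingers": 10}
    - {"tx": -0.449,"ty": -0.094,"tz": 0.655,"wx": 0,"wy": 0,"wz": 0,"fingers": 10}
    - {"tx": -0.449,"ty": -0.094,"tz": 0.655,"wx": 0,"wy": 0,"wz": 0,"fingers": 10}
    - {"tx": -0.449,"ty": -0.094,"tz": 0.655,"wx": 0,"wy": 0,"wz": 0,"fingers": 10}
    - {"tx": -0.224,"ty": -0.047,"tz": 0.328,"wx": 0,"wy": 0,"wz": 0,"fingers": 10}

```text
clock: 12.78
tcp_pos: [0.5004, 0.1162, 0.2665]
eef_rot: [[-0.801, -0.207, 0.562], [-0.17, 0.978, 0.118], [-0.575, -0.001, -0.818]]
ft_force: [-0.3, 0.1, -0.7]
width: 0.0157
grasp_force: 30.0
```

Call:
servo_tool:
  moves:
    - {"tx": -0.026,"ty": -0.94,"tz": 0,"wx": -0.01,"wy": 0.0476,"wz": 0,"fingers": 10}
    - {"tx": -0.026,"ty": -0.94,"tz": 0,"wx": -0.01,"wy": 0.0476,"wz": 0,"fingers": 10}
    - {"tx": -0.026,"ty": -0.94,"tz": 0,"wx": -0.01,"wy": 0.0476,"wz": 0,"fingers": 10}
    - {"tx": -0.026,"ty": -0.94,"tz": 0,"wx": -0.01,"wy": 0.0476,"wz": 0,"fingers": 10}
    - {"tx": -0.026,"ty": -0.94,"tz": 0,"wx": -0.01,"wy": 0.0476,"wz": 0,"fingers": 10}
    - {"tx": -0.026,"ty": -0.94,"tz": 0,"wx": -0.01,"wy": 0.0476,"wz": 0,"fingers": 10}
    - {"tx": -0.026,"ty": -0.94,"tz": 0,"wx": -0.01,"wy": 0.0476,"wz": 0,"fingers": 10}
    - {"tx": -0.026,"ty": -0.94,"tz": 0,"wx": -0.01,"wy": 0.0476,"wz": 0,"fingers": 10}
    - {"tx": -0.026,"ty": -0.94,"tz": 0,"wx": -0.01,"wy": 0.0476,"wz": 0,"fingers": 10}
    - {"tx": -0.026,"ty": -0.94,"tz": 0,"wx": -0.01,"wy": 0.0476,"wz": 0,"fingers": 10}
    - {"tx": -0.026,"ty": -0.94,"tz": 0,"wx": -0.01,"wy": 0.0476,"wz": 0,"fingers": 10}
    - {"tx": -0.026,"ty": -0.94,"tz": 0,"wx": -0.01,"wy": 0.0476,"wz": 0,"fingers": 10}
    - {"tx": -0.026,"ty": -0.94,"tz": 0,"wx": 0,"wy": 0,"wz": -0.05,"fingers": 10}
    - {"tx": -0.026,"ty": -0.94,"tz": 0,"wx": 0,"wy": 0,"wz": -0.05,"fingers": 10}
    - {"tx": -0.026,"ty": -0.94,"tz": 0,"wx": 0,"wy": 0,"wz": -0.05,"fingers": 10}
    - {"tx": -0.026,"ty": -0.94,"tz": 0,"wx": 0,"wy": 0,"wz": -0.05,"fingers": 10}
    - {"tx": 0,"ty": 0,"tz": 0,"wx": 0,"wy": 0,"wz": 0,"fingers": 10}
    - {"tx": 0,"ty": 0,"tz": 0,"wx": 0,"wy": 0,"wz": 0,"fingers": 10}
    - {"tx": 0,"ty": 0,"tz": 0,"wx": 0,"wy": 0,"wz": 0,"fingers": 10}

```text
clock: 15.15
tcp_pos: [0.4906, -0.259, 0.2659]
eef_rot: [[-1.0, -0.0, 0.0], [-0.0, 1.0, 0.0], [-0.0, 0.0, -1.0]]
ft_force: [0.2, 0.0, -0.5]
width: 0.0155
grasp_force: 30.0
```

Run:
```python
from h import *
s=wrist('w4');P,c,W=wpts(s);R=s['rot'];L=(P-s['pos'])@R;Z=P[...,2]
print(s['pos'],R.round(4).tolist())
ok=(s['range_z']>0)&(abs(L[...,0])<.016)&(abs(L[...,1])<.012)
for a,b in [(-.02,0),(0,.02),(.045,.06),(.06,.075),(.075,.09),(.09,.105)]:
    q=ok&(L[...,2]>a)&(L[...,2]<b)
    if q.sum(): print(a,b,q.sum(),L[q].mean(0).round(4),np.percentile(L[q][:,1],[2,98]).round(4),'xmax',np.percentile(L[q][:,0],95).round(4))
S=cv2.cvtColor(s['frame'],cv2.COLOR_RGB2HSV)[...,1]
m=(S<60)&(abs(Z-.072)<.004)&(np.hypot(P[...,0]-.49,P[...,1]+.262)<.045)
print(m.sum(),cv2.minAreaRect((P[m][:,:2]*1000).astype(np.float32)))
cv2.imwrite('pics/w4c.png',cv2.resize(s['frame'][120:270,156:356,::-1],(800,600)))
```

```text
[ 0.49056543 -0.25898285  0.26586896] [[-1.0, -0.0002, 0.0003], [-0.0002, 1.0, 0.0002], [-0.0003, 0.0002, -1.0]]
-0.02 0 706 [ 0.0066  0.     -0.0105] [-0.0115  0.0115] xmax 0.0089
0 0.02 460 [0.0071 0.     0.0097] [-0.0115  0.0115] xmax 0.009
0.045 0.06 22 [0.0047 0.0003 0.0558] [-0.0024  0.0029] xmax 0.0052
0.06 0.075 45 [0.0049 0.0001 0.0672] [-0.0025  0.003 ] xmax 0.0057
0.075 0.09 38 [0.0053 0.0003 0.0826] [-0.0027  0.0032] xmax 0.0062
0.09 0.105 5 [ 0.0055 -0.0004  0.0915] [-0.0027  0.0023] xmax 0.0065
1927 ((491.6234130859375, -262.252197265625), (56.15332794189453, 55.35578918457031), 84.56607818603516)
```

View pics/w4c.png

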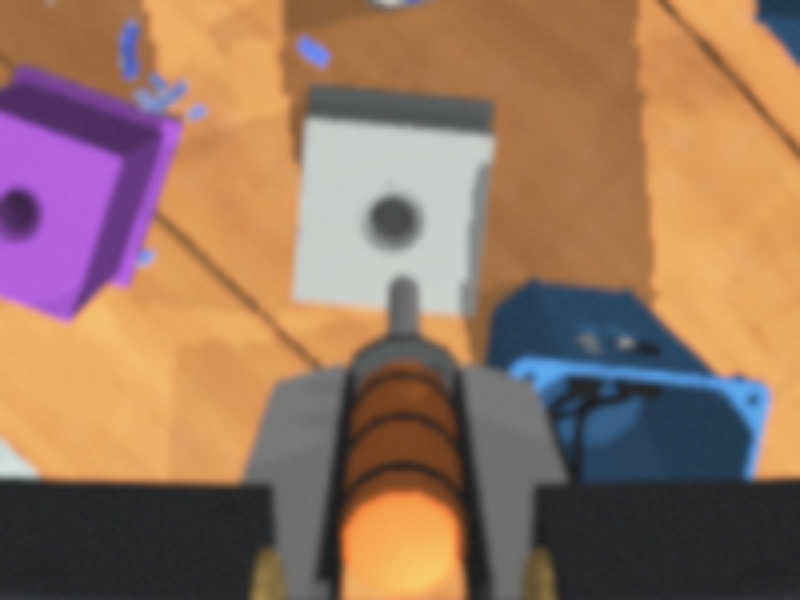

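The stand hole is at (393,220) in the crop. The pin leans about 2° in the hand, with its tip towards -x. I'll cast a ray for the hole.

Run:
```python
from h import *
z=np.load('pics/w4.npz');s={k:z[k] for k in z};P,c,W=wpts(s)
V=cv2.cvtColor(s['frame'],cv2.COLOR_RGB2GRAY)[160:188,240:268]
v,u=np.nonzero(V<110);v+=160;u+=240
w=W[v,u];X=c+w*((.072-c[2])/w[:,2])[:,None];print(len(u),u.mean(),v.mean(),X.mean(0),X.min(0),X.max(0))
```

```text
89 253.85393258426967 174.43820224719101 [ 0.492094   -0.26182579  0.072     ] [ 0.48664838 -0.26769395  0.072     ] [ 0.49771391 -0.25561183  0.072     ]
```

Call:
servo_tool:
  moves:
    - {"tx": 0.02,"ty": -0.12,"tz": 0,"wx": 0,"wy": -0.035,"wz": 0,"fingers": 10}
    - {"tx": 0,"ty": 0,"tz": -0.8,"wx": 0,"wy": 0,"wz": 0,"fingers": 10}
    - {"tx": 0,"ty": 0,"tz": -0.8,"wx": 0,"wy": 0,"wz": 0,"fingers": 10}
    - {"tx": 0,"ty": 0,"tz": -0.8,"wx": 0,"wy": 0,"wz": 0,"fingers": 10}
    - {"tx": 0,"ty": 0,"tz": -0.8,"wx": 0,"wy": 0,"wz": 0,"fingers": 10}
    - {"tx": 0,"ty": 0,"tz": -0.4,"wx": 0,"wy": 0,"wz": 0,"fingers": 10}
    - {"tx": 0,"ty": 0,"tz": -0.4,"wx": 0,"wy": 0,"wz": 0,"fingers": 10}
    - {"tx": 0,"ty": 0,"tz": -0.4,"wx": 0,"wy": 0,"wz": 0,"fingers": 10}
    - {"tx": 0,"ty": 0,"tz": 0,"wx": 0,"wy": 0,"wz": 0,"fingers": 10}
    - {"tx": 0,"ty": 0,"tz": 0,"wx": 0,"wy": 0,"wz": 0,"fingers": 10}

```text
clock: 16.45
tcp_pos: [0.4912, -0.2629, 0.1561]
eef_rot: [[-0.999, 0.001, 0.037], [0.001, 1.0, -0.0], [-0.037, -0.0, -0.999]]
ft_force: [0.9, -0.6, 0.0]
width: 0.0156
grasp_force: 30.0
```

Call:
servo_tool:
  moves:
    - {"tx": 0,"ty": 0.03,"tz": -0.4,"wx": 0,"wy": 0,"wz": 0,"fingers": 10}
    - {"tx": 0,"ty": 0,"tz": -0.4,"wx": 0,"wy": 0,"wz": 0,"fingers": 10}
    - {"tx": 0,"ty": 0,"tz": -0.4,"wx": 0,"wy": 0,"wz": 0,"fingers": 10}
    - {"tx": 0,"ty": 0,"tz": -0.4,"wx": 0,"wy": 0,"wz": 0,"fingers": 10}
    - {"tx": 0,"ty": 0,"tz": -0.36,"wx": 0,"wy": 0,"wz": 0,"fingers": 10}
    - {"tx": 0,"ty": 0,"tz": 0,"wx": 0,"wy": 0,"wz": 0,"fingers": 10}
    - {"tx": 0,"ty": 0,"tz": 0,"wx": 0,"wy": 0,"wz": 0,"fingers": 10}

```text
clock: 17.32
tcp_pos: [0.4911, -0.2622, 0.107]
eef_rot: [[-0.999, 0.001, 0.037], [0.001, 1.0, -0.0], [-0.037, -0.0, -0.999]]
ft_force: [-0.2, 0.6, -0.4]
width: 0.0159
grasp_force: 30.0
```

Call:
servo_tool:
  moves:
    - {"tx": 0,"ty": 0,"tz": -0.08,"wx": 0,"wy": 0,"wz": 0,"fingers": 10}
    - {"tx": 0,"ty": 0,"tz": 0,"wx": 0,"wy": 0,"wz": 0,"fingers": 10}
    - {"tx": 0,"ty": 0,"tz": 0,"wx": 0,"wy": 0,"wz": 0,"fingers": 40}
    - {"tx": 0,"ty": 0,"tz": 0,"wx": 0,"wy": 0,"wz": 0,"fingers": 40}
    - {"tx": 0,"ty": 0,"tz": 0,"wx": 0,"wy": 0,"wz": 0,"fingers": 40}
    - {"tx": 0,"ty": 0,"tz": 0,"wx": 0,"wy": 0,"wz": 0,"fingers": 40}
    - {"tx": 0,"ty": 0,"tz": 0.8,"wx": 0,"wy": 0,"wz": 0,"fingers": 40}
    - {"tx": 0,"ty": 0,"tz": 1,"wx": 0,"wy": 0,"wz": 0,"fingers": 40}
    - {"tx": 0,"ty": 0,"tz": 1,"wx": 0,"wy": 0,"wz": 0,"fingers": 40}
    - {"tx": 0,"ty": 0,"tz": 1,"wx": 0,"wy": 0,"wz": 0,"fingers": 40}
    - {"tx": 0,"ty": 0,"tz": 1,"wx": 0,"wy": 0.035,"wz": 0,"fingers": 40}
    - {"tx": 0,"ty": 0,"tz": 0,"wx": 0,"wy": 0,"wz": 0,"fingers": 40}

```text
clock: 18.82
tcp_pos: [0.4923, -0.2626, 0.227]
eef_rot: [[-1.0, 0.001, 0.004], [0.001, 1.0, -0.003], [-0.004, -0.003, -1.0]]
ft_force: [-0.3, -0.3, 0.1]
width: 0.04
grasp_force: 0.0
```

Run:
```python
from h import *
s=wrist('w5');P,c,W=wpts(s);Z=P[...,2];print(s['pos'])
hsv=cv2.cvtColor(s['frame'],cv2.COLOR_RGB2HSV).astype(int);H,S,V=hsv[...,0],hsv[...,1],hsv[...,2]
near=(np.hypot(P[...,0]-.4915,P[...,1]+.262)<.04)&(s['range_z']>0)
q=P[near&(H<16)&(S>150)&(V>80)&(Z>.07)&(Z<.16)];print(len(q),np.percentile(q,[2,50,95,99],axis=0).round(4))
a=grab('top');P=pts(a);hsv=cv2.cvtColor(a['frame'],cv2.COLOR_RGB2HSV).astype(int);H,S,V=hsv[...,0],hsv[...,1],hsv[...,2]
X=P-np.array([.598,.1365,0]);f=X@np.array([.979,.2045,0]);y=X@np.array([-.2045,.979,0])
b=(abs(y)<.06)&(f<-.07)&(f>-.19)
m=b&(S>120)&(H>100)&(H<125)&(P[...,2]>.09);print('plate',m.sum(),f[m].mean() if m.sum() else 0)
m=b&(S<60)&(V>120)&(P[...,2]>.024)
for lo,hi in((.025,.04),(.04,.08),(.08,.1)):
    k=m&(P[...,2]>lo)&(P[...,2]<hi);print(lo,k.sum(),P[k].mean(0).round(4) if k.sum() else 0)
    if k.sum()>4: print(cv2.minAreaRect((P[k][:,:2]*1000).astype(np.float32)),f[k].mean(),y[k].mean())
```

```text
[ 0.49225008 -0.26262017  0.22700938]
137 [[ 0.4829 -0.2684  0.0924]
 [ 0.4842 -0.2622  0.122 ]
 [ 0.4884 -0.256   0.1286]
 [ 0.491  -0.255   0.1293]]
plate 36 -0.1629705115051564
0.025 264 [0.4824 0.114  0.0317]
((482.7602844238281, 114.04499053955078), (63.70124435424805, 64.02262115478516), 21.4605655670166) -0.11775786137264861 0.0015762822574379792
0.04 9 [0.4772 0.1149 0.0499]
((479.27593994140625, 116.08853149414062), (13.69182014465332, 57.53882598876953), 64.01591491699219) -0.1226509178256124 0.0035378784012053102
0.08 12 [0.4817 0.1135 0.0927]
((482.1321105957031, 113.15730285644531), (6.76066780090332, 13.42868423461914), 22.789072036743164) -0.11852771642405452 0.0012980049040438298
```

Call:
servo_tool:
  moves:
    - {"tx": -0.025,"ty": 0.94,"tz": 0,"wx": 0,"wy": 0,"wz": 0.0225,"fingers": 50}
    - {"tx": -0.025,"ty": 0.94,"tz": 0,"wx": 0,"wy": 0,"wz": 0.0225,"fingers": 50}
    - {"tx": -0.025,"ty": 0.94,"tz": 0,"wx": 0,"wy": 0,"wz": 0.0225,"fingers": 50}
    - {"tx": -0.025,"ty": 0.94,"tz": 0,"wx": 0,"wy": 0,"wz": 0.0225,"fingers": 50}
    - {"tx": -0.025,"ty": 0.94,"tz": 0,"wx": 0,"wy": 0,"wz": 0.0225,"fingers": 50}
    - {"tx": -0.025,"ty": 0.94,"tz": 0,"wx": 0,"wy": 0,"wz": 0.0225,"fingers": 50}
    - {"tx": -0.025,"ty": 0.94,"tz": 0,"wx": 0,"wy": 0,"wz": 0.0225,"fingers": 50}
    - {"tx": -0.025,"ty": 0.94,"tz": 0,"wx": 0,"wy": 0,"wz": 0.0225,"fingers": 50}
    - {"tx": -0.025,"ty": 0.94,"tz": 0,"wx": 0,"wy": 0,"wz": 0.0225,"fingers": 50}
    - {"tx": -0.025,"ty": 0.94,"tz": 0,"wx": 0,"wy": 0,"wz": 0.0225,"fingers": 50}
    - {"tx": -0.025,"ty": 0.94,"tz": 0,"wx": 0,"wy": 0,"wz": 0.0225,"fingers": 50}
    - {"tx": -0.025,"ty": 0.94,"tz": 0,"wx": 0,"wy": 0,"wz": 0.0225,"fingers": 50}
    - {"tx": -0.025,"ty": 0.94,"tz": 0,"wx": 0,"wy": 0,"wz": 0.0225,"fingers": 50}
    - {"tx": -0.025,"ty": 0.94,"tz": 0,"wx": 0,"wy": 0,"wz": 0.0225,"fingers": 50}
    - {"tx": -0.025,"ty": 0.94,"tz": 0,"wx": 0,"wy": 0,"wz": 0.0225,"fingers": 50}
    - {"tx": -0.025,"ty": 0.94,"tz": 0,"wx": 0,"wy": 0,"wz": 0.0225,"fingers": 50}
    - {"tx": 0,"ty": 0,"tz": 0,"wx": 0,"wy": 0,"wz": 0,"fingers": 50}
    - {"tx": 0,"ty": 0,"tz": 0,"wx": 0,"wy": 0,"wz": 0,"fingers": 50}

```text
clock: 21.18
tcp_pos: [0.4802, 0.1141, 0.2245]
eef_rot: [[-0.93, -0.368, -0.0], [-0.368, 0.93, -0.0], [0.001, -0.0, -1.0]]
ft_force: [0.4, -0.1, 0.4]
width: 0.0499
grasp_force: 0.0
```

Run:
```python
from h import *
s=wrist('w6');P,c,W=wpts(s);Z=P[...,2];print(s['pos'],s['rot'][:,1])
cv2.imwrite('pics/w6c.png',cv2.resize(s['frame'][60:300,96:416,::-1],(800,600)))
S=cv2.cvtColor(s['frame'],cv2.COLOR_RGB2HSV)[...,1]
near=(np.hypot(P[...,0]-.4825,P[...,1]-.114)<.05)&(s['range_z']>0)&(S<70)
for lo,hi in((.026,.034),(.034,.084),(.086,.096)):
    k=near&(Z>lo)&(Z<hi);q=(P[k][:,:2]*1000).astype(np.float32);print(lo,len(q),P[k].mean(0) if len(q) else 0)
    if len(q)>4:
        r=cv2.minAreaRect(q);print(r,cv2.boxPoints(r).round(1).tolist())
```

```text
[0.48024964 0.11408694 0.22446575] [-3.67961084e-01  9.29841147e-01 -2.87467326e-04]
0.026 2304 [0.48211117 0.11337901 0.03176558]
((480.8906555175781, 115.24360656738281), (89.32115173339844, 84.3570556640625), 56.34212875366211) [[421.0, 101.4000015258789], [491.20001220703125, 54.70000076293945], [540.7999877929688, 129.0], [470.5, 175.8000030517578]]
0.034 217 [0.47959195 0.11293563 0.04628988]
((471.3682556152344, 110.63922882080078), (73.71409606933594, 51.58391571044922), 20.795284271240234) [[427.79998779296875, 121.69999694824219], [446.1000061035156, 73.4000015258789], [515.0, 99.5999984741211], [496.70001220703125, 147.8000030517578]]
0.086 114 [0.48274895 0.11357374 0.09089971]
((483.058349609375, 113.46998596191406), (7.291146755218506, 14.406410217285156), 24.0599365234375) [[476.79998779296875, 118.5999984741211], [482.70001220703125, 105.4000015258789], [489.29998779296875, 108.4000015258789], [483.5, 121.5]]
```

View pics/w6c.png

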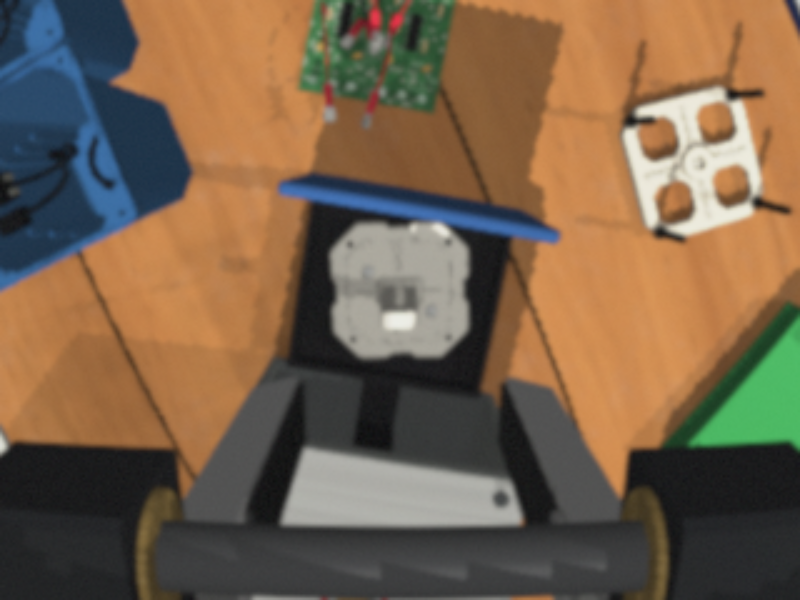

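The wrist view shows the cap upright in the open tray. Its post top is at (398,321), with the wide side along the closing line, and it is centred. I'll grip it across the box.

Call:
servo_tool:
  moves:
    - {"tx": 0.1,"ty": -0.02,"tz": -0.84,"wx": 0,"wy": 0,"wz": 0.02,"fingers": 44}
    - {"tx": 0,"ty": 0,"tz": -0.84,"wx": 0,"wy": 0,"wz": 0,"fingers": 44}
    - {"tx": 0,"ty": 0,"tz": -0.84,"wx": 0,"wy": 0,"wz": 0,"fingers": 44}
    - {"tx": 0,"ty": 0,"tz": -0.84,"wx": 0,"wy": 0,"wz": 0,"fingers": 44}
    - {"tx": 0,"ty": 0,"tz": -0.84,"wx": 0,"wy": 0,"wz": 0,"fingers": 44}
    - {"tx": 0,"ty": 0,"tz": -0.84,"wx": 0,"wy": 0,"wz": 0,"fingers": 44}
    - {"tx": 0,"ty": 0,"tz": -0.84,"wx": 0,"wy": 0,"wz": 0,"fingers": 44}
    - {"tx": 0,"ty": 0,"tz": 0,"wx": 0,"wy": 0,"wz": 0,"fingers": 44}
    - {"tx": 0,"ty": 0,"tz": 0,"wx": 0,"wy": 0,"wz": 0,"fingers": 2}
    - {"tx": 0,"ty": 0,"tz": 0,"wx": 0,"wy": 0,"wz": 0,"fingers": 2}
    - {"tx": 0,"ty": 0,"tz": 0,"wx": 0,"wy": 0,"wz": 0,"fingers": 2}
    - {"tx": 0,"ty": 0,"tz": 0,"wx": 0,"wy": 0,"wz": 0,"fingers": 2}
    - {"tx": 0,"ty": 0,"tz": 0,"wx": 0,"wy": 0,"wz": 0,"fingers": 2}
  squeeze: 15

```text
clock: 22.85
tcp_pos: [0.4839, 0.1136, 0.0784]
eef_rot: [[-0.922, -0.387, 0.001], [-0.387, 0.922, 0.0], [-0.001, -0.0, -1.0]]
ft_force: [0.7, -0.0, 2.6]
width: 0.0165
grasp_force: 15.0
```

Call:
servo_tool:
  moves:
    - {"tx": 0,"ty": 0,"tz": 0.3,"wx": 0,"wy": 0,"wz": 0,"fingers": 2}
    - {"tx": 0,"ty": 0,"tz": 0.6,"wx": 0,"wy": 0,"wz": 0,"fingers": 2}
    - {"tx": 0,"ty": 0,"tz": 0.8,"wx": 0,"wy": 0,"wz": 0,"fingers": 2}
    - {"tx": 0,"ty": 0,"tz": 0.8,"wx": 0,"wy": 0,"wz": 0,"fingers": 2}
    - {"tx": 0,"ty": 0,"tz": 0.8,"wx": 0,"wy": 0,"wz": 0,"fingers": 2}

```text
clock: 23.48
tcp_pos: [0.4835, 0.1135, 0.1618]
eef_rot: [[-0.922, -0.387, 0.001], [-0.387, 0.922, 0.0], [-0.001, -0.0, -1.0]]
ft_force: [-0.5, 0.9, -0.3]
width: 0.0166
grasp_force: 15.0
```

Run:
```python
from h import *
z=np.load('pics/top.npz');s={k:z[k] for k in z};P=pts(s)
hsv=cv2.cvtColor(s['frame'],cv2.COLOR_RGB2HSV).astype(int);H,S,V=hsv[...,0],hsv[...,1],hsv[...,2]
m=(H>45)&(H<80)&(S>100)&(P[...,1]>.25)&(P[...,1]<.5)&(P[...,0]>.35)&(P[...,0]<.6)
q=P[m];print(len(q),np.percentile(q[:,2],[5,50,95]))
t=q[q[:,2]>.012];r=cv2.minAreaRect((t[:,:2]*1000).astype(np.float32));print('rim',len(t),r)
f=q[q[:,2]<.009];print('floor',len(f),f.mean(0),cv2.minAreaRect((f[:,:2]*1000).astype(np.float32)))
```

```text
1067 [-0.00161321  0.00650795  0.02411066]
rim 207 ((482.3089294433594, 361.4555358886719), (116.29772186279297, 116.46472930908203), 72.43608093261719)
floor 720 [0.483249   0.36288118 0.00394303] ((481.6986389160156, 364.2098388671875), (107.19770812988281, 112.72840881347656), 71.95439147949219)
```

Call:
servo_tool:
  moves:
    - {"tx": 0,"ty": 0.9,"tz": 0,"wx": 0,"wy": 0,"wz": -0.06,"fingers": 2}
    - {"tx": 0,"ty": 0.9,"tz": 0,"wx": 0,"wy": 0,"wz": -0.06,"fingers": 2}
    - {"tx": 0,"ty": 0.9,"tz": 0,"wx": 0,"wy": 0,"wz": -0.06,"fingers": 2}
    - {"tx": 0,"ty": 0.9,"tz": 0,"wx": 0,"wy": 0,"wz": -0.06,"fingers": 2}
    - {"tx": 0,"ty": 0.9,"tz": 0,"wx": 0,"wy": 0,"wz": -0.06,"fingers": 2}
    - {"tx": 0,"ty": 0.9,"tz": 0,"wx": 0,"wy": 0,"wz": -0.06,"fingers": 2}
    - {"tx": 0,"ty": 0.9,"tz": 0,"wx": 0,"wy": 0,"wz": -0.06,"fingers": 2}
    - {"tx": 0,"ty": 0.9,"tz": 0,"wx": 0,"wy": 0,"wz": -0.06,"fingers": 2}
    - {"tx": 0,"ty": 0.9,"tz": 0,"wx": 0,"wy": 0,"wz": -0.06,"fingers": 2}
    - {"tx": 0,"ty": 0.9,"tz": 0,"wx": 0,"wy": 0,"wz": -0.06,"fingers": 2}
    - {"tx": 0,"ty": 0.9,"tz": 0,"wx": 0,"wy": 0,"wz": -0.06,"fingers": 2}
    - {"tx": 0,"ty": 0,"tz": 0,"wx": 0,"wy": 0,"wz": 0,"fingers": 2}
    - {"tx": 0,"ty": 0,"tz": 0,"wx": 0,"wy": 0,"wz": 0,"fingers": 2}
    - {"tx": 0,"ty": 0,"tz": 0,"wx": 0,"wy": 0,"wz": 0,"fingers": 2}

```text
clock: 25.22
tcp_pos: [0.4836, 0.3601, 0.1605]
eef_rot: [[-0.957, 0.29, 0.0], [0.29, 0.957, -0.0], [-0.0, -0.0, -1.0]]
ft_force: [-0.3, -0.8, -1.5]
width: 0.0169
grasp_force: 15.0
```

Run:
```python
from h import *
s=wrist('w7')
cv2.imwrite('pics/w7c.png',cv2.resize(s['frame'][60:300,96:416,::-1],(800,600)))
```

```text
(no output)
```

View pics/w7c.png

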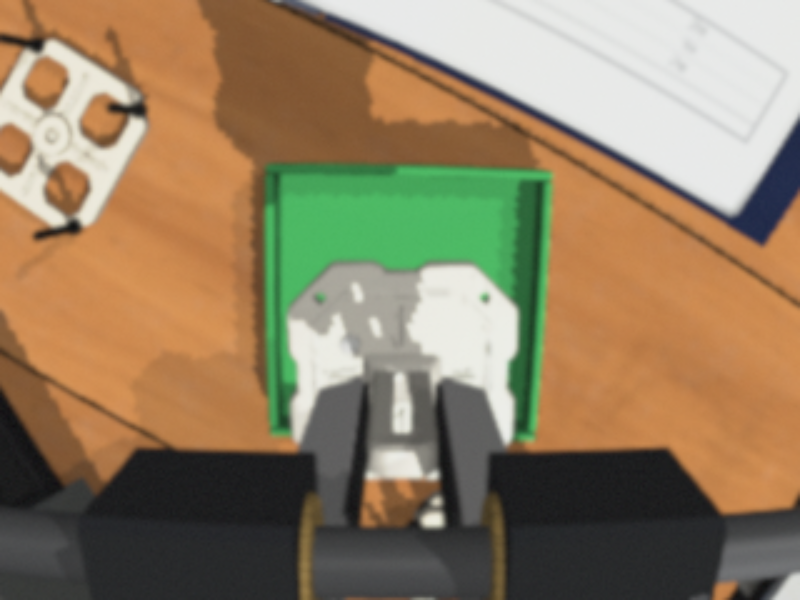

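The cap hangs level and square over the green tray at (408,300). I'll lower it.

Call:
servo_tool:
  moves:
    - {"tx": -0.04,"ty": 0.05,"tz": -0.8,"wx": 0,"wy": 0,"wz": 0,"fingers": 2}
    - {"tx": 0,"ty": 0,"tz": -0.8,"wx": 0,"wy": 0,"wz": 0,"fingers": 2}
    - {"tx": 0,"ty": 0,"tz": -0.8,"wx": 0,"wy": 0,"wz": 0,"fingers": 2}
    - {"tx": 0,"ty": 0,"tz": -0.7,"wx": 0,"wy": 0,"wz": 0,"fingers": 2}
    - {"tx": 0,"ty": 0,"tz": -0.2,"wx": 0,"wy": 0,"wz": 0,"fingers": 2}
    - {"tx": 0,"ty": 0,"tz": -0.16,"wx": 0,"wy": 0,"wz": 0,"fingers": 2}
    - {"tx": 0,"ty": 0,"tz": 0,"wx": 0,"wy": 0,"wz": 0,"fingers": 2}
    - {"tx": 0,"ty": 0,"tz": 0,"wx": 0,"wy": 0,"wz": 0,"fingers": 2}

```text
clock: 26.28
tcp_pos: [0.4828, 0.3625, 0.0745]
eef_rot: [[-0.957, 0.29, 0.001], [0.29, 0.957, 0.001], [-0.001, 0.001, -1.0]]
ft_force: [0.0, -0.3, -0.0]
width: 0.0166
grasp_force: 15.0
```

Call:
servo_tool:
  moves:
    - {"tx": 0,"ty": 0,"tz": -0.08,"wx": 0,"wy": 0,"wz": 0,"fingers": 2}
    - {"tx": 0,"ty": 0,"tz": -0.08,"wx": 0,"wy": 0,"wz": 0,"fingers": 2}
    - {"tx": 0,"ty": 0,"tz": 0,"wx": 0,"wy": 0,"wz": 0,"fingers": 2}
    - {"tx": 0,"ty": 0,"tz": 0,"wx": 0,"wy": 0,"wz": 0,"fingers": 2}

```text
clock: 26.78
tcp_pos: [0.4826, 0.3625, 0.0705]
eef_rot: [[-0.957, 0.29, 0.001], [0.29, 0.957, 0.001], [-0.001, 0.001, -1.0]]
ft_force: [-0.4, -0.8, 3.6]
width: 0.0168
grasp_force: 15.0
```

Call:
servo_tool:
  moves:
    - {"tx": 0,"ty": 0,"tz": 0,"wx": 0,"wy": 0,"wz": 0,"fingers": 24}
    - {"tx": 0,"ty": 0,"tz": 0,"wx": 0,"wy": 0,"wz": 0,"fingers": 44}
    - {"tx": 0,"ty": 0,"tz": 0,"wx": 0,"wy": 0,"wz": 0,"fingers": 44}
    - {"tx": 0,"ty": 0,"tz": 0,"wx": 0,"wy": 0,"wz": 0,"fingers": 44}
    - {"tx": 0,"ty": 0,"tz": 0.6,"wx": 0,"wy": 0,"wz": 0,"fingers": 44}
    - {"tx": 0,"ty": 0,"tz": 1,"wx": 0,"wy": 0,"wz": 0,"fingers": 44}
    - {"tx": 0,"ty": 0,"tz": 1,"wx": 0,"wy": 0,"wz": 0,"fingers": 44}
    - {"tx": 0,"ty": 0,"tz": 1,"wx": 0,"wy": 0,"wz": 0,"fingers": 44}
    - {"tx": 0,"ty": 0,"tz": 1,"wx": 0,"wy": 0,"wz": 0,"fingers": 44}
    - {"tx": 0,"ty": 0,"tz": 1,"wx": 0,"wy": 0,"wz": 0,"fingers": 44}
    - {"tx": 0,"ty": 0,"tz": 0,"wx": 0,"wy": 0,"wz": 0,"fingers": 44}
    - {"tx": 0,"ty": 0,"tz": 0,"wx": 0,"wy": 0,"wz": 0,"fingers": 44}

```text
clock: 28.28
tcp_pos: [0.4822, 0.3621, 0.2092]
eef_rot: [[-0.957, 0.29, -0.0], [0.29, 0.957, -0.0], [0.0, -0.0, -1.0]]
ft_force: [-0.3, -0.2, -0.3]
width: 0.0438
grasp_force: 0.0
```

```bash
python3 - <<'E'
from h import *
s=wrist('w8');P,c,W=wpts(s);Z=P[...,2];print(s['pos'])
S=cv2.cvtColor(s['frame'],cv2.COLOR_RGB2HSV)[...,1]
near=(np.hypot(P[...,0]-.4825,P[...,1]-.362)<.05)&(s['range_z']>0)&(S<70)
for lo,hi in((.014,.03),(.075,.095)):
    k=near&(Z>lo)&(Z<hi);print(lo,k.sum(),P[k].mean(0),np.percentile(Z[k],[5,50,95]))
# pin + tray
a=grab('top');P=pts(a);hsv=cv2.cvtColor(a['frame'],cv2.COLOR_RGB2HSV).astype(int);H,S,V=hsv[...,0],hsv[...,1],hsv[...,2]
X=P-np.array([.598,.1365,0]);f=X@np.array([.979,.2045,0]);y=X@np.array([-.2045,.979,0])
m=(abs(y)<.06)&(f<-.07)&(f>-.19)&(S>120)&(H>100)&(H<125)&(P[...,2]>.09);print('plate',m.sum(),f[m].mean() if m.sum() else 0)
m=(np.hypot(P[...,0]-.49,P[...,1]+.262)<.03)&(H<16)&(S>170)&(P[...,2]>.08);print('pin',P[m].mean(0),P[m][:,2].max())
E
python3 - <<'E'
import cv2,numpy as np
z=np.load('pics/top.npz');f=z['frame'][120:280,130:400,::-1]
cv2.imwrite('pics/t9.png',cv2.resize(f,(800,474)))
E
```

```text
[0.48218423 0.36209326 0.20922656]
0.014 2512 [0.48087629 0.36360989 0.02409896] [0.02253428 0.02401146 0.02600254]
0.075 133 [0.48148187 0.36334613 0.08251033] [0.07733831 0.0830318  0.08486578]
plate 42 -0.16278214352295053
pin [ 0.48841378 -0.25938988  0.11628117] 0.13412660515580144
```

View pics/t9.png

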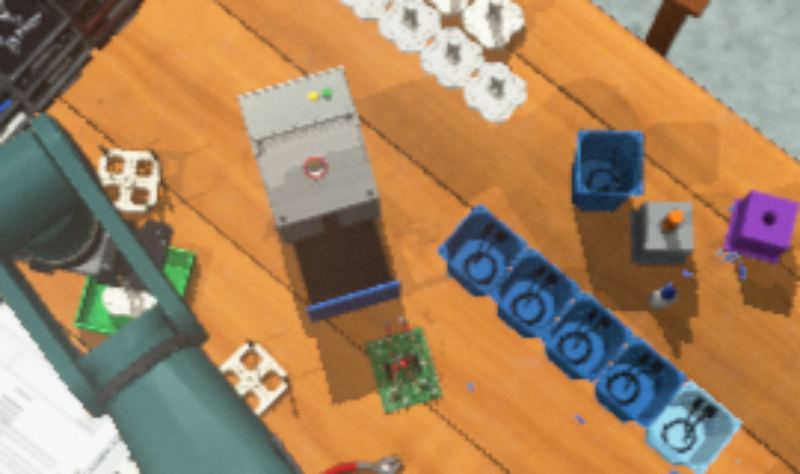

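The top view shows the tray open at (350,300), the pin in its stand at (672,220), the cap in the green tray at (130,300), and the bystanders in place. The measured heights agree, so I'll hand in.

```bash
python3 -c "
from station import job_done
print(job_done())"
```

```text
the job is handed in; nothing more can be done
None
```

The job is handed in: the tray is open, the pin is back in its stand, the cap stands upright in the green tray, and the gripper holds nothing; the verdict was not shown.

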